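# Index the rotary fixture to the next notch

### The job

The steel housing on the rotary fixture has to be brought round to its next working position: pull up the spring-loaded lock ring to free the pin, turn the table counter-clockwise as seen from above, and let the ring go so that the pin drops fully home in the very next notch. That notch is on an adjustable segment, so find it by feel: ease the pin in without overshooting it or forcing the pin sideways, and leave the tools and loose parts on the bench where they are.

Things in the scene. Friction and masses are not known exactly. Their poses are not given: they have to be found in the camera images.
- pivot (a point): Point on the vertical turning axis of the round rotary fixture, 48 mm above the bench, level with the top of its index plate. Foot 300 mm across, notched plate 332 mm across; the turntable on it (216 mm across) carries a low stainless housing (184 mm across its flange, top 126 mm above the bench).
- ring (a point): Centre of the upright steel pull ring on the spring plunger, 140 mm from the turning axis, 114 mm above the bench with the pin home. Outer diameter 37 mm, 9 mm round bar, 19 mm hole. Pinch it across its 9 mm thickness (its y). z up (the pull), x level, outward from the axis, y level, the way the ring travels counter-clockwise; they turn with the table.
- sleeve (a point): Top centre of the plunger's sleeve (26 mm across) in the turntable's lug, 80 mm above the bench: 34 mm below the ring's centre when the pin is home; only the 10 mm stem lies between. It turns with the table and does not rise with the ring.
- fixture: The fixture's fixed foot and index plate; origin on the turning axis at bench level. Each notch in the plate's rim is a radial slot 15 mm wide, open at the rim, seen from above as a gap; the pin has 1.5 mm play to either side. The next notch is in a light aluminium arc segment set flush in the plate at an unmeasured angle.
- plunger (a joint): Lift of ring and pin in m: 0 = pin fully home in a notch; 0.014 = pin tip on the plate's top, where it rests if let go between notches; 0.020 = upper stop. A damped spring and the weight draw it down with about 5 N when home, 9 N at 0.014 and 10 N at 0.020; let go over a notch it is home in about 0.1 s.
- turntable (a joint): Table angle in rad, counter-clockwise from above positive: 0 = the notch where the pin starts. The next notch lies between 0.55 and 0.92, different at each start; the one after it is at 1.66 and is wrong. Pushed at the ring the table takes 1.5 to 3 N to turn, 3 to 5 N with the pin dragging on the plate, with brief knocks to about 10 N; it stays where left.
- pin: The 12 mm round locking pin below the ring, with a rounded tip; origin at its tip, 80 mm below the ring's centre. It stands 14 mm deep in a notch. It is made to lock, not to be pried: more than 45 N between pin and plate damages it.
- screwdriver: Loose screwdriver lying beside the fixture; not to be moved.
- spanner: Loose steel spanner lying beside the fixture; not to be moved.
- pliers: Loose pliers lying on the right of the bench; not to be moved.
- torque_wrench: Loose torque wrench, 260 mm long, on the right of the bench; not to be moved.
- cap_a: Loose white blanking cap, 32 mm across and 22 mm high, standing near the fixture on the left; not to be moved.
- cap_b: The same cap, near the fixture on the right; not to be moved.
- socket: Loose steel socket, 28 mm across and 32 mm high, on the left of the bench; not to be moved.

How it is judged:
By the outcome, as a careful person would: the job done as asked, in the order asked, and still so for the second after the job is handed in, with the robot touching nothing.
It also fails if it takes over 48 s, if anything falls off the work surface, if the arm or the gripper's body presses on something with over 40 N, if the wrist force passes 120 N, or if a joint passes its speed limit or range.

### The arm

A 6-joint arm with a two-finger parallel gripper is mounted at the origin on the work surface. World frame = base frame: x ahead of the robot, y to its left, z up, the work surface at z = 0. Lengths are in m, angles in rad, forces in N, time in s.
With the tool pointing down it reaches from about 0.275 to 0.775 m from the base axis. Payload 14.6 kg.
Tool frame: the origin (TCP) lies midway between the tips of the shut fingers; the grasp point (between the pads) lies 19 mm behind it (robot.grip_point_offset is the distance from the TCP to the grasp point, in m); z points along the fingers, y is the direction in which the jaws open and shut (so a half turn about z gives the same grasp; the last joint's range is limited). The gripper opens to 85 mm and grips with 20 to 120 N. Pads are 22 mm wide; open, the fingers measure 114 mm over their backs; the gripper's body (76 mm by 85 mm) begins 54 mm behind the grasp point. The pads swing forward as they close: fully open they stand 13 mm farther back than shut.
Start: joints at [-1.466, 0.263, -0.048, 1.259, 0, 1.415], TCP at [0.135, -0.507, 0.231] pointing down, gripper open.
Joint ranges: [-2.65, 2.65], [-0.89, 1.7], [-1.18, 1.37], [-2.13, 2.11], [-1.35, 1.29], [-3.14, 3.14]. Speed limits (rad/s): [1.89, 1.89, 2.57, 2.79, 3.14, 3.14].

### API

Orientations are given as a rotation vector (axis times angle).
In Python, from workcell import robot, optics gives the robot as it stands.
- The arm moves only by the tool apply_moves, never from a script. Its argument "increments" is a list that holds one entry, the list of rows, each a list of 4 numbers: the shift along the tool's x, y, z in cm, then the turn about the tool's z in degrees. In form: [[[dx, dy, dz, twist], ...]]. A call has 1 to 10 rows; each row is the pose to reach, as a shift and turn from the pose measured when the call began, along the tool's axes at that moment; what a row does not reach only later rows make up. A row lasts 1/12 s, in which the tool goes at most 41.7 mm and 7.16 degrees, less where a joint would pass 70% of its speed; a pose out of reach is approached as far as the arm can. A call with a gripper value outside its range is refused whole. "fingers" is the opening, from 0 (shut) to 1 (fully open), set as the call begins (left out, the last holds). The fingers move at their own pace and stop on an object; "grip_force" is the grip in N (left out, the last holds). Time passes only in rows, so rows that repeat a pose let the fingers close. It gives the time, the measured TCP pose, the force and the opening at its end, in the units of the state.
- robot.get_obs(): the state, without advancing time (a new reading comes with each control period).
- optics.grab_frame(name): name is "scene" or "top" or "wrist"; returns a dict with "image" (480x640x3 uint8, blue, green, red), "fx", "fy", "cx", "cy" (pixels), "k1" (the pictures are not rectified: a ray, as slopes to the right and down, at radius r is drawn at 1 + k1 r^2 times it, then the intrinsics apply), "T" (4x4, takes a point from camera to world coordinates). Camera axes: x right, y up, looking along -z (the intrinsics and any distortion apply to the point x, -y, -z); pixel columns grow to the right and rows downward; lengths in m; the calibration is good to about 2 mm. A picture is of the moment at which its call begins. There is no depth.
- robot.close_job(): hands the job in, once; it reports no verdict.
The state is a dict: "time_s": time; "qpos": joint angles; "joint_vel": joint speeds; "joint_efforts": joint torques, N m; "position": TCP position; "orientation": TCP orientation; "force": force on the tool from outside, world axes, zero at the start; "moment": the same for the moment, N m; "opening": finger opening in m.
Only numpy, scipy, OpenCV 4.12 (cv2) and the standard library are available. Lean on these libraries where they do the work, as an engineer would, in place of code of your own. Each camera call takes 0.05 s, during which the arm holds its last target. There are 200 camera calls.

## Working session

There is one attempt and no reset: what is moved stays moved. The work goes in short steps, Python scripts to look and compute and a tool call to move; the robot and the scene stay as the last step left them, time stands still between calls to the robot, and variables do not carry over. Pictures are saved under pics/ and viewed, about 8 in all and at most 12, crops included, and the job is handed in when it is done.

Besides the shell and the picture viewer there is one more tool, called after "Call:" by a JSON object that holds its "name" and its "arguments". apply_moves: Moves the arm, as the interface text tells. Its arguments: {"type":"object","properties":{"increments":{"type":"array","items":{"type":"array","items":{"type":"array","items":{"type":"number"}}}},"fingers":{"type":"number"},"grip_force":{"type":"number"}},"required":["increments"]}

```bash
mkdir -p pics; ls
python3 - <<'E'
from workcell import robot, optics
import cv2,numpy as np
for n in("scene","top"):
    f=optics.grab_frame(n); cv2.imwrite(f"pics/{n}0.png",f["image"]); np.save(f"pics/{n}0.npy",f,allow_pickle=True)
    print(n,f["fx"],f["fy"],f["cx"],f["cy"],f["k1"],np.round(f["T"],3).tolist())
o=robot.get_obs(); print(o, robot.grip_point_offset)
E
```

```text
pics
scene 530.1602359433399 530.1602359433399 305.2020283283656 237.7521957108547 -0.014710556077907002 [[0.616, -0.44, 0.653, 1.27], [0.788, 0.362, -0.498, -0.657], [-0.017, 0.822, 0.57, 0.784], [0.0, 0.0, 0.0, 1.0]]
top 558.9188244930697 558.9188244930697 318.2098515460661 246.38821448360306 0.030663335846570886 [[0.002, 0.997, -0.079, 0.403], [-1.0, 0.003, 0.002, -0.065], [0.002, 0.079, 0.997, 1.225], [0.0, 0.0, 0.0, 1.0]]
{'time_s': 0.1, 'qpos': array([-1.46630413e+00,  2.63470670e-01, -4.88362536e-02,  1.25939496e+00,
       -8.91031189e-06,  1.41552365e+00]), 'joint_vel': array([-7.30387073e-04, -2.34390496e-03,  9.42337816e-04, -5.64467939e-05,
       -1.70605066e-04,  1.07351507e-03]), 'joint_efforts': array([ 3.11293319e-03, -6.38575959e+01,  3.85061216e+01,  9.97106661e-03,
       -1.25865695e-04, -2.63684903e-06]), 'position': array([ 0.13483021, -0.50715493,  0.23088913]), 'orientation': array([-3.11423355e+00, -4.06774176e-01, -2.21143147e-05]), 'force': array([-0.79263289,  0.03057939,  0.75794958]), 'moment': array([ 0.02585941,  0.02643654, -0.038228  ]), 'opening': 0.08549565514922824} 0.0187
```

View pics/top0.png

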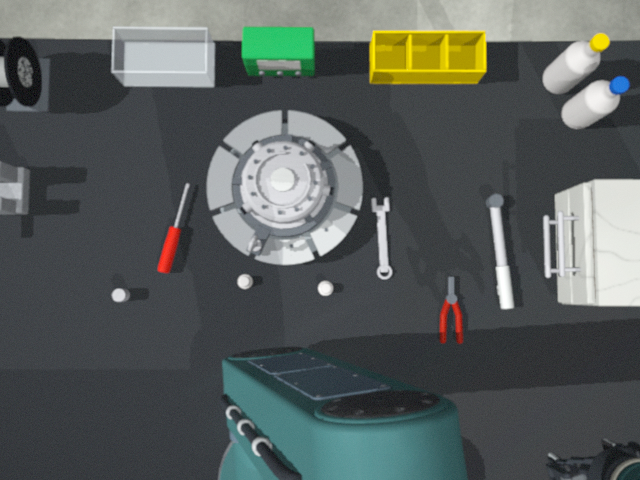

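View pics/scene0.png

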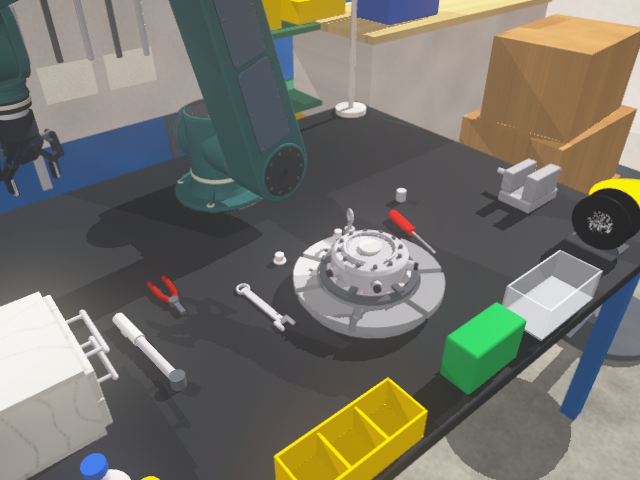

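The top view shows the fixture centred near (284,187). The ring is near (257,242) and slots are visible at about (312,245), (285,117), (225,150), (340,153) and (222,215). Next I'll measure.

```bash
cat > h.py <<'E'
import numpy as np,cv2
from workcell import robot,optics
def K(f): return np.array([[f["fx"],0,f["cx"]],[0,f["fy"],f["cy"]],[0,0,1.]])
def D(f): return np.array([f["k1"],0,0,0.])
def load(n): return np.load(f"pics/{n}.npy",allow_pickle=True).item()
def rays(f,uv):
    p=cv2.undistortPoints(np.array(uv,float).reshape(-1,1,2),K(f),D(f)).reshape(-1,2)
    d=np.c_[p[:,0],-p[:,1],-np.ones(len(p))]@f["T"][:3,:3].T
    return f["T"][:3,3],d
def onplane(f,uv,z):
    o,d=rays(f,uv); return o+d*((z-o[2])/d[:,2])[:,None]
def proj(f,P):
    P=np.atleast_2d(P); c=(P-f["T"][:3,3])@f["T"][:3,:3]; c=c*[1,-1,-1]
    return cv2.projectPoints(c,np.zeros(3),np.zeros(3),K(f),D(f))[0].reshape(-1,2)
def grab(cam,name):
    f=optics.grab_frame(cam); np.save(f"pics/{name}.npy",f,allow_pickle=True); return f
E
python3 - <<'E'
from h import *
f=load("top0"); im=f["image"]
g=cv2.cvtColor(im,cv2.COLOR_BGR2GRAY)
m=(g>110).astype(np.uint8); m[:95]=0; m[275:]=0; m[:,:195]=0; m[:,370:]=0
m=cv2.morphologyEx(m,cv2.MORPH_CLOSE,np.ones((9,9)))
c=max(cv2.findContours(m,0,cv2.CHAIN_APPROX_NONE)[0],key=cv2.contourArea)[:,0]
P=onplane(f,c,.048)[:,:2]
for _ in range(4):
    s=np.linalg.lstsq(np.c_[2*P,np.ones(len(P))],(P**2).sum(1),rcond=None)[0]
    r=np.sqrt(s[2]+s[:2]@s[:2]); e=abs(np.hypot(*(P-s[:2]).T)-r); print(s[:2],r,e.std(),len(P)); P=P[e<max(.002,1.5*e.std())]
# polar resample of the plate
c=s[:2]
# rectified crop at z=.048, 2px/mm... 
N=600; h=.19
yy,xx=np.mgrid[0:N,0:N]; X=c[0]+h-2*h*yy/N; Y=c[1]+h-2*h*xx/N
uv=proj(f,np.c_[X.ravel(),Y.ravel(),np.full(N*N,.048)]).reshape(N,N,2).astype(np.float32)
w=cv2.remap(im,uv[...,0],uv[...,1],cv2.INTER_CUBIC)
cv2.imwrite("pics/rect0.png",w)
fs=load("scene0"); q=proj(fs,[c[0],c[1],.1])[0].astype(int)
s2=cv2.resize(fs["image"][185:345,270:470],None,fx=4,fy=4,interpolation=cv2.INTER_CUBIC)[:600]; cv2.imwrite("pics/scenec.png",s2)
E
```

```text
[0.62488951 0.00556005] 0.16560009259469194 0.0011715645663089923 453
[0.62485515 0.00553219] 0.16596518718330264 0.00043377914002548613 410
[0.62484405 0.0055257 ] 0.1659866930789823 0.0004066606550631321 406
[0.62484462 0.00551586] 0.165991651312901 0.00040088759342866564 405
```

View pics/rect0.png

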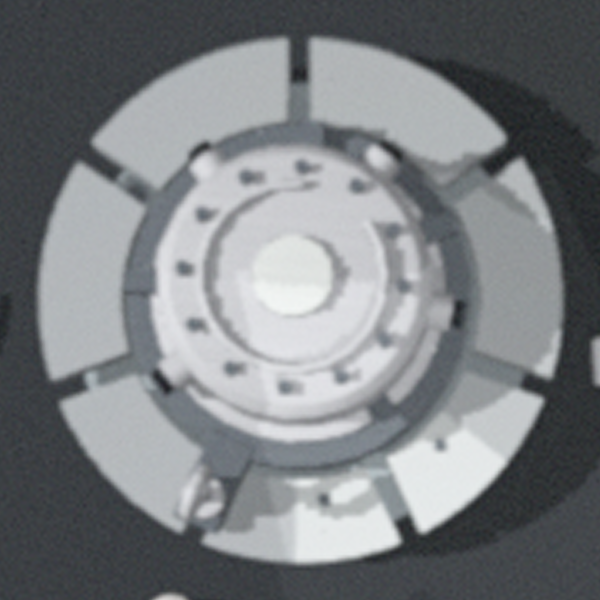

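View pics/scenec.png

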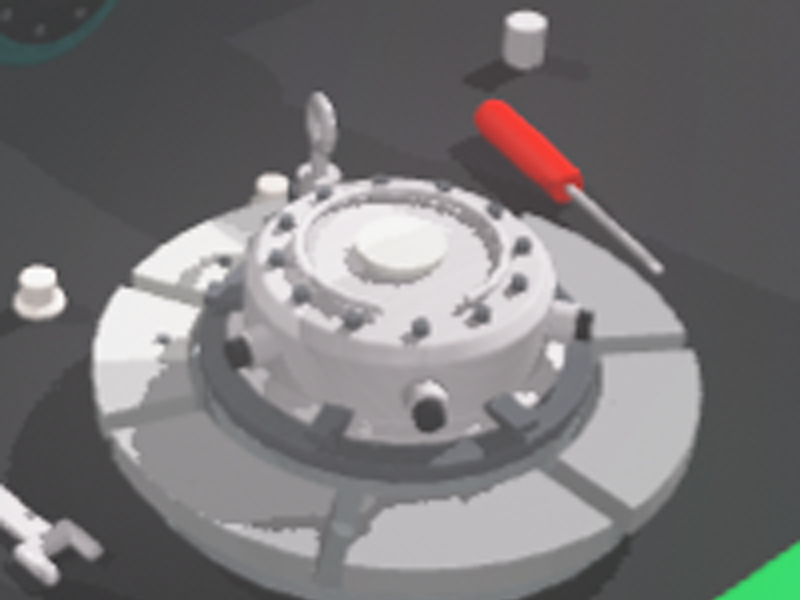

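The rectified picture shows the start notch's rim gap at about (195,535), the next notch at about (405,530) in the light segment, and the wrong one at (535,383). The scene crop shows the upright ring at (320,120), with cap_b behind it on the left.

Run:
```python
from h import *
f=load("top0"); g=cv2.cvtColor(f["image"],cv2.COLOR_BGR2GRAY); c=np.array([.62484,.00552])
th=np.deg2rad(np.arange(0,360,.25))
def prof(r0,r1):
    R=np.linspace(r0,r1,8); A=np.array([[ [c[0]+r*np.cos(t),c[1]+r*np.sin(t),.048] for t in th] for r in R])
    uv=proj(f,A.reshape(-1,3)).reshape(len(R),len(th),2).astype(np.float32)
    return cv2.remap(g,uv[...,0],uv[...,1],cv2.INTER_LINEAR).astype(float)
p=prof(.156,.163).mean(0); 
low=p<115
lab=np.flatnonzero(np.diff(low.astype(int)))
i=0
for a in np.split(np.flatnonzero(low),np.flatnonzero(np.diff(np.flatnonzero(low))>1)+1):
    w=np.clip(130-p[a[0]-8:a[-1]+9],0,None); t=np.arange(a[0]-8,a[-1]+9)*.25
    print("gap",a[0]*.25,a[-1]*.25,"cent",(w*t).sum()/w.sum(),"min",p[a].min())
# ring prediction drawn into both views
for a in (155.,):pass
```

```text
Traceback (most recent call last):
ValueError: operands could not be broadcast together with shapes (0,) (27,)
```

Run:
```python
from h import *
f=load("top0"); g=cv2.cvtColor(f["image"],cv2.COLOR_BGR2GRAY); c=np.array([.62484,.00552])
td=np.arange(20,370,.25); th=np.deg2rad(td); R=np.linspace(.156,.163,8)
A=np.array([[[c[0]+r*np.cos(t),c[1]+r*np.sin(t),.048] for t in th] for r in R])
uv=proj(f,A.reshape(-1,3)).reshape(len(R),len(th),2).astype(np.float32)
p=cv2.remap(g,uv[...,0],uv[...,1],cv2.INTER_LINEAR).astype(float).mean(0)
ix=np.flatnonzero(p<115)
for a in np.split(ix,np.flatnonzero(np.diff(ix)>1)+1): print(td[a[0]],td[a[-1]],(td[a[0]]+td[a[-1]])/2,p[a].min())
# ring estimates
fs=load("scene0"); 
for a in (154,155,156,157):
    P=[c[0]+.14*np.cos(np.deg2rad(a)),c[1]+.14*np.sin(np.deg2rad(a)),.114]
    print(a,np.round(P,4),(proj(fs,P)[0]-[270,185])*4,proj(f,P)[0])
print("rectpix of top ring", proj(f,[c[0]+.14*np.cos(2.72),c[1]+.14*np.sin(2.72),.048]))
crop=cv2.resize(f["image"][215:275,215:295],None,fx=8,fy=8,interpolation=cv2.INTER_CUBIC); cv2.imwrite("pics/ringc.png",crop)
```

```text
53.5 57.5 55.5 60.625
108.25 112.5 110.375 61.75
153.25 157.5 155.375 73.5
203.25 206.75 205.0 48.5
248.5 252.25 250.375 47.875
303.25 307.5 305.375 40.25
358.25 362.5 360.375 60.875
154 [0.499  0.0669 0.114 ] [322.15033381 123.56386328] [251.11076861 242.4821703 ]
155 [0.498  0.0647 0.114 ] [318.15411004 124.10667392] [252.21145305 243.01062695]
156 [0.4969 0.0625 0.114 ] [314.17631097 124.68755252] [253.32151424 243.51985581]
157 [0.496  0.0602 0.114 ] [310.21784322 125.30641103] [254.44060682 244.00969468]
rectpix of top ring [[256.70582979 246.08516485]]
```

View pics/ringc.png

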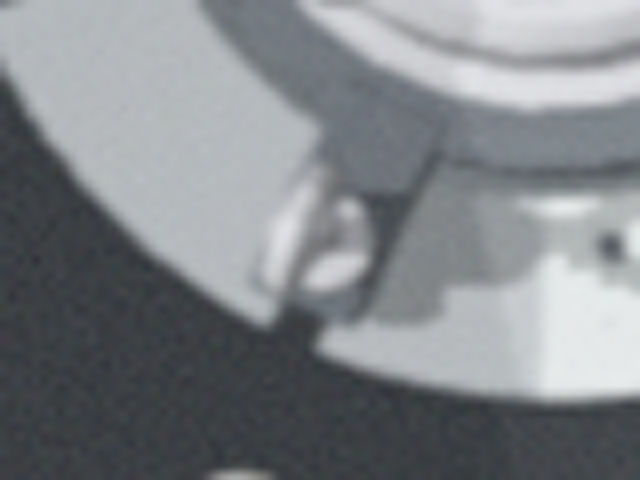

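The crop shows the ring standing edge-on, from about (265,280) to (330,170), which puts its centre at top pixel (252,243). That matches a start notch at 155.4° and r = 140 mm. The next notch is about 49.6° (0.866 rad) on, and the wrong one comes out at 95.0°, as stated. Next I'll work out the approach.

```bash
cat >> h.py <<'E'
from scipy.spatial.transform import Rotation as Ro
C=np.array([.62484,.00552]); A0=155.375
def ringpt(adeg): a=np.deg2rad(A0+adeg); return C+.14*np.array([np.cos(a),np.sin(a)])
def need(adeg,z,sgn=None,o=None,pos=None):
    """shift in tool cm and twist deg to have the TCP over the ring at table angle adeg"""
    o=o or robot.get_obs(); R=Ro.from_rotvec(o["orientation"]).as_matrix()
    p=np.r_[ringpt(adeg),z] if pos is None else pos
    d=R.T@(p-o["position"])*100
    ty=np.rad2deg(np.arctan2(R[1,1],R[0,1])); w=A0+90+adeg
    # twist about tool z (down) is negative world yaw
    tw=[(-(w+k-ty)+180)%360-180 for k in(0,180)]
    return np.round(d,2),np.round(tw,1)
E
python3 - <<'E'
from h import *
o=robot.get_obs(); print(np.round(Ro.from_rotvec(o["orientation"]).as_matrix(),3).tolist())
for a in(0,50): 
    print(a,need(a,.16), ringpt(a), np.rad2deg(np.arctan2(*ringpt(a)[::-1])))
E
```

```text
[[0.966, 0.257, -0.0], [0.257, -0.966, 0.001], [0.0, -0.001, -1.0]]
0 (array([ 49.72, -45.86,   7.14]), array([  39.5, -140.5])) [0.49757239 0.06385485] 7.312955043008536
50 (array([ 46.76, -34.41,   7.13]), array([-10.5, 169.5])) [ 0.49834687 -0.05447573] -6.238397170624865
```

Call:
{"name": "apply_moves", "arguments": {"increments": [[[4,-3.7,0.3,-7],[8,-7.4,0.6,-14],[11,-10.1,0.9,-21],[14,-12.9,1.2,-28],[17,-15.7,1.5,-35],[20,-18.4,1.8,-42],[23,-21.2,2.1,-49],[26,-24,2.4,-56],[29,-26.7,2.7,-63],[32,-29.5,3,-70]]], "fingers": 0.5, "grip_force": 20}}

```text
time_s: 0.93
position: [0.3582, -0.1545, 0.2025]
orientation: [-2.312, -2.126, -0.001]
force: [0.9, -0.9, 1.3]
opening: 0.0428
```

Run:
```python
from h import *
o=robot.get_obs(); print(o["position"],o["qpos"],o["opening"],need(0,.17,o=o))
```

```text
[ 0.3581948  -0.15454239  0.20251719] [-6.17516521e-01  4.49389395e-02 -3.99548964e-01  1.12672226e+00
  6.92796185e-04  1.03685328e+00] 0.04282998454630681 (array([22.92, 12.07,  3.27]), array([109.8, -70.2]))
```

Call:
{"name": "apply_moves", "arguments": {"increments": [[[2.5,1.3,0.2,-7],[5,2.6,0.4,-14],[7.5,4,0.6,-21],[10,5.3,0.9,-28],[12.5,6.6,1.1,-35],[15,7.9,1.4,-42],[17.5,9.2,1.6,-49],[20,10.5,1.8,-56],[22,11.6,2,-63],[22.9,12.1,2,-70]]]}}

```text
time_s: 1.77
position: [0.4987, 0.0657, 0.182]
orientation: [-0.662, -3.07, -0.002]
force: [0.1, -0.3, -0.4]
opening: 0.0429
```

Run:
```python
from h import *
f=grab("wrist","wrist1"); cv2.imwrite("pics/wrist1.png",f["image"])
o=robot.get_obs(); print(o["position"],o["qpos"],o["opening"],need(0,.17,o=o)); print(np.round(f["T"],3).tolist(),f["fx"])
for z in (.095,.114,.1325): print(proj(f,np.r_[ringpt(0),z]))
```

```text
[0.49909061 0.06600049 0.18206579] [-0.0312989   0.24752758 -0.20629783  1.11743294  0.00135412  0.38411307] 0.04292868955302078 (array([ 0.05, -0.26,  1.21]), array([-179.2,    0.8]))
[[0.41, -0.865, -0.289, 0.424], [0.912, 0.39, 0.129, 0.097], [0.001, -0.317, 0.948, 0.324], [0.0, 0.0, 0.0, 1.0]] 384.4135280883641
[[321.5139345  244.88207891]]
[[321.47511792 255.6169089 ]]
[[321.43099099 267.85478199]]
```

View pics/wrist1.png

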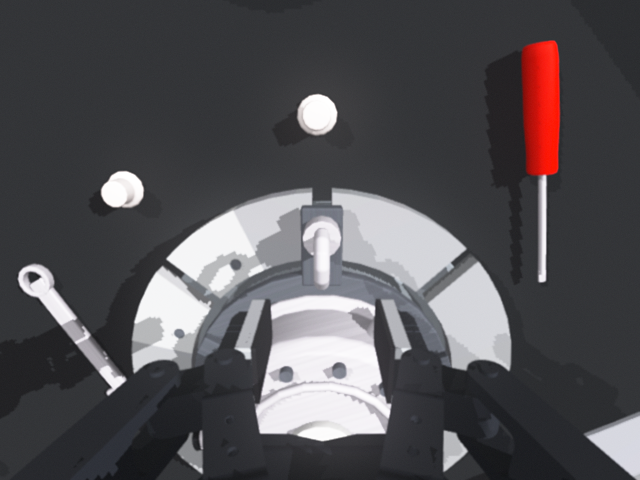

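The wrist view shows the ring at u≈322, v≈225–290, predicted at 321.4, so it lines up. The fingers straddle it, the way down is clear, and the next notch is visible at about (185,280). Descending now.

Call:
{"name": "apply_moves", "arguments": {"increments": [[[0.05,-0.26,1,0.8],[0.05,-0.26,2.5,0.8],[0.05,-0.26,4,0.8],[0.05,-0.26,5.5,0.8],[0.05,-0.26,7,0.8],[0.05,-0.26,8,0.8],[0.05,-0.26,8.5,0.8],[0.05,-0.26,8.5,0.8],[0.05,-0.26,8.5,0.8]]]}}

```text
time_s: 2.57
position: [0.4975, 0.0638, 0.0973]
orientation: [-0.671, -3.068, -0.002]
force: [0.6, 0.0, 0.2]
opening: 0.0426
```

Call:
{"name": "apply_moves", "arguments": {"increments": [[[0,0,0,0],[0,0,0,0],[0,0,0,0],[0,0,0,0],[0,0,0,0],[0,0,0,0]]], "fingers": 0.18}}

```text
time_s: 3.07
position: [0.4975, 0.0638, 0.0974]
orientation: [-0.671, -3.068, -0.002]
force: [1.0, 0.4, -0.8]
opening: 0.0154
```

Run:
```python
from h import *
f=grab("wrist","wrist2"); cv2.imwrite("pics/wrist2.png",cv2.resize(f["image"][200:480,200:460],None,fx=2,fy=2))
o=robot.get_obs(); print(o["position"],o["opening"],o["force"],need(0,.097,o=o))
```

```text
[0.49753836 0.06374779 0.09740101] 0.015352656275499423 [ 0.30170702 -0.23719191  0.36335198] (array([0.  , 0.01, 0.04]), array([180.,  -0.]))
```

View pics/wrist2.png

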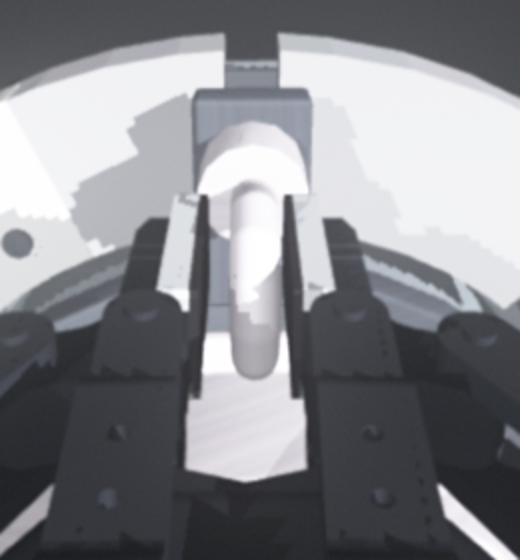

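The ring (crop columns 233–283) sits between the pads (205–292) with clearance on both sides. Closing gently.

Call:
{"name": "apply_moves", "arguments": {"increments": [[[0,0,0,0],[0,0,0,0],[0,0,0,0],[0,0,0,0],[0,0,0,0]]], "fingers": 0, "grip_force": 25}}

```text
time_s: 3.53
position: [0.4976, 0.0638, 0.0974]
orientation: [-0.671, -3.068, -0.002]
force: [0.1, 2.2, 1.1]
opening: 0.0083
```

Call:
{"name": "apply_moves", "arguments": {"increments": [[[0,0,0,0],[0,0,0,0],[0,0,-0.3,0],[0,0,-0.6,0],[0,0,-0.9,0],[0,0,-1.2,0],[0,0,-1.5,0],[0,0,-1.75,0],[0,0,-1.75,0],[0,0,-1.75,0]]], "grip_force": 50}}

```text
time_s: 4.37
position: [0.4975, 0.0638, 0.1149]
orientation: [-0.671, -3.068, -0.002]
force: [3.5, 2.1, -10.1]
opening: 0.0074
```

Run:
```python
from h import *
o=robot.get_obs(); print(o["position"],o["opening"],o["force"])
f=grab("wrist","wrist3"); cv2.imwrite("pics/wrist3.png",cv2.resize(f["image"][200:480,200:460],None,fx=2,fy=2))
p=o["position"]; R=Ro.from_rotvec(o["orientation"]).as_matrix(); print(need(0,p[2]))
for da in range(3,45,3):
    d,t=need(da,p[2]); print(da,d,t[1] if abs(t[1])<abs(t[0]) else t[0])
```

```text
[0.49753388 0.06384074 0.11494333] 0.007448471444935342 [  3.51754365   2.10701501 -10.06692668]
(array([-0.  ,  0.  , -0.01]), array([180.,  -0.]))
3 [-0.02 -0.73 -0.01] -3.0
6 [-0.08 -1.46 -0.01] -6.0
9 [-0.18 -2.19 -0.01] -9.0
12 [-0.31 -2.91 -0.01] -12.0
15 [-0.48 -3.62 -0.01] -15.0
18 [-0.69 -4.32 -0.01] -18.0
21 [-0.94 -5.01 -0.02] -21.0
24 [-1.22 -5.69 -0.02] -24.0
27 [-1.53 -6.35 -0.02] -27.0
30 [-1.88 -6.99 -0.02] -30.0
33 [-2.27 -7.62 -0.02] -33.0
36 [-2.68 -8.22 -0.02] -36.0
39 [-3.13 -8.8  -0.02] -39.0
42 [-3.6  -9.36 -0.02] -42.0
```

View pics/wrist3.png

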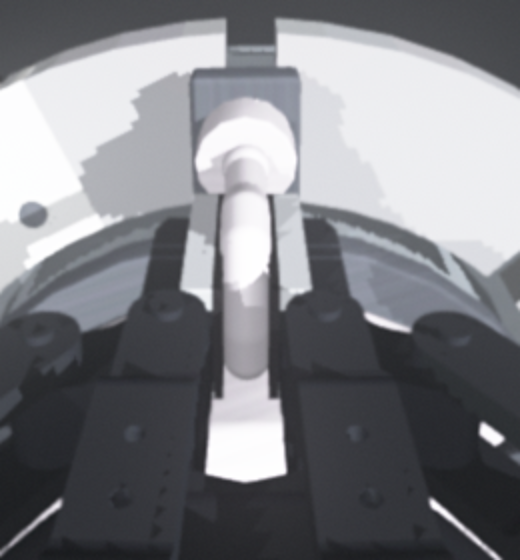

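The ring is gripped squarely and has risen with the fingers. The downward load is 10 N, as expected near 17 mm of lift. Turning the first 24°.

Call:
{"name": "apply_moves", "arguments": {"increments": [[[0,-0.37,0,-1.5],[-0.04,-1.0,0,-4],[-0.12,-1.75,0,-7.2],[-0.24,-2.5,0,-10.3],[-0.4,-3.25,0,-13.4],[-0.6,-4.0,0,-16.6],[-0.83,-4.7,0,-19.7],[-1.07,-5.35,0,-22.5],[-1.22,-5.69,0,-24],[-1.22,-5.69,0,-24]]]}}

```text
time_s: 5.25
position: [0.4854, 0.0063, 0.1148]
orientation: [0.016, 3.141, 0.002]
force: [5.9, 0.8, -9.3]
opening: 0.0079
```

Run:
```python
from h import *
o=robot.get_obs(); p=o["position"]; print(p,o["opening"],o["force"],np.hypot(*(p[:2]-C)),(np.rad2deg(np.arctan2(*(p[:2]-C)[::-1]))%360)-A0)
for da in (27,30,33,36,39,40,42):
    d,t=need(da,p[2]); print(da,d,t)
```

```text
[0.4854378  0.00632665 0.11483502] 0.00791821433732098 [ 5.88886079  0.77916694 -9.31318687] 0.13940453198774205 24.293461336747413
27 [ 0.04 -0.66 -0.  ] [177.  -3.]
30 [-0.02 -1.39 -0.  ] [174.  -6.]
33 [-0.11 -2.12 -0.  ] [171.  -9.]
36 [-0.24 -2.84 -0.  ] [168. -12.]
39 [-0.42 -3.55 -0.  ] [165. -15.]
40 [-0.48 -3.79 -0.  ] [164. -16.]
42 [-0.62 -4.26 -0.01] [162. -18.]
```

Call:
{"name": "apply_moves", "arguments": {"increments": [[[0.04,-0.5,0,-2],[0,-1.1,0,-4.7],[-0.06,-1.75,0,-7.4],[-0.15,-2.4,0,-10.1],[-0.28,-3.05,0,-12.8],[-0.45,-3.67,0,-15.5],[-0.6,-4.15,0,-17.5],[-0.62,-4.26,0,-18],[-0.62,-4.26,0,-18]]]}}

```text
time_s: 6.0
position: [0.4923, -0.0365, 0.1149]
orientation: [-0.476, 3.102, 0.002]
force: [9.4, 2.2, -9.8]
opening: 0.0079
```

Run:
```python
from h import *
o=robot.get_obs(); p=o["position"]; print(p,o["opening"],o["force"],np.hypot(*(p[:2]-C)),(np.rad2deg(np.arctan2(*(p[:2]-C)[::-1]))%360)-A0,need(42,p[2]))
f=grab("wrist","wrist4"); cv2.imwrite("pics/wrist4.png",f["image"][160:480])
```

```text
[ 0.49234805 -0.03654132  0.11494025] 0.007877522294609054 [ 9.35648745  2.15627639 -9.83786226] 0.1390081748442842 42.23772877184592 (array([ 0.1 ,  0.06, -0.  ]), array([-1.799e+02,  1.000e-01]))
```

View pics/wrist4.png

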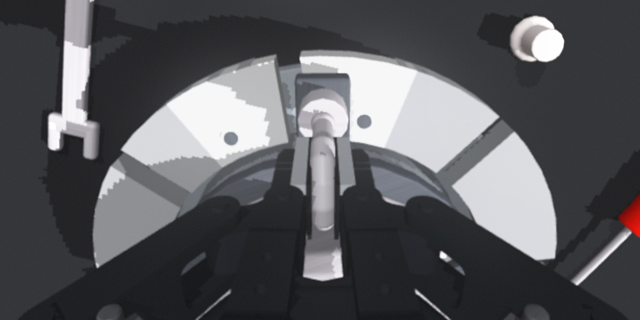

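The wrist crop shows the next notch's rim gap at u≈276–300, v≈55 (full frame v≈215), just counter-clockwise of the ring at u=323. I'll measure how far is left.

Run:
```python
from h import *
f=load("wrist4"); P=onplane(f,[[276,217],[300,216],[284,255],[296,232]],.048)[:,:2]-C
print(np.hypot(*P.T),np.rad2deg(np.arctan2(P[:,1],P[:,0]))%360-A0)
g=cv2.cvtColor(f["image"],cv2.COLOR_BGR2GRAY); td=np.arange(40,62,.5); 
for r in(.155,.160,.163):
    a=np.deg2rad(td+A0); uv=proj(f,np.c_[C[0]+r*np.cos(a),C[1]+r*np.sin(a),0*a+.048]).astype(np.float32)
    print(r,cv2.remap(g,uv[:,:1],uv[:,1:],cv2.INTER_LINEAR).ravel().tolist())
```

```text
[0.16658721 0.1654024  0.14334544 0.1562443 ] [51.91511348 47.25205028 51.97732071 48.45670364]
0.155 [124, 135, 136, 139, 138, 139, 136, 135, 131, 125, 121, 123, 119, 113, 105, 87, 82, 112, 142, 142, 141, 142, 142, 141, 121, 104, 176, 187, 187, 187, 186, 187, 187, 187, 187, 188, 188, 188, 188, 189, 188, 188, 189, 189]
0.16 [246, 246, 246, 246, 245, 236, 229, 200, 188, 184, 186, 200, 191, 186, 184, 126, 115, 111, 113, 112, 110, 111, 110, 112, 99, 109, 185, 186, 186, 186, 186, 186, 186, 187, 186, 187, 187, 187, 187, 186, 188, 187, 188, 188]
0.163 [247, 246, 246, 247, 246, 246, 246, 246, 246, 246, 246, 246, 246, 246, 247, 125, 49, 50, 51, 50, 50, 50, 50, 52, 91, 116, 186, 185, 186, 185, 185, 193, 186, 185, 186, 186, 187, 186, 187, 187, 187, 187, 190, 187]
```

Both views agree: the notch centre is at about 49.6–50.0° and the table is at about 42.2°. I'll set the pin down on the plate before the notch, then open the fingers to a loose cage.

Call:
{"name": "apply_moves", "arguments": {"increments": [[[0,0,0.1,0],[0,0,0.2,0],[0,0,0.3,0],[0,0,0.35,0],[0,0,0.35,0]]]}}

```text
time_s: 6.47
position: [0.4924, -0.0365, 0.1115]
orientation: [-0.475, 3.102, 0.002]
force: [3.4, 2.0, -6.3]
opening: 0.0076
```

Call:
{"name": "apply_moves", "arguments": {"increments": [[[0,0,0,0],[0,0,0,0],[0,0,0,0],[0,0,0,0]]], "fingers": 0.18}}

```text
time_s: 6.8
position: [0.4923, -0.0366, 0.1117]
orientation: [-0.475, 3.102, 0.001]
force: [-0.1, 0.6, 0.2]
opening: 0.0152
```

Run:
```python
from h import *
o=robot.get_obs(); p=o["position"]; print(p,o["opening"],o["force"],(np.rad2deg(np.arctan2(*(p[:2]-C)[::-1]))%360)-A0)
for da in (42,43,44,45,46,47,48,49,50,51,52): print(da,need(da,p[2]))
```

```text
[ 0.49232206 -0.0365806   0.11172565] 0.0152433065052036 [-0.14746414  0.63844187  0.22680375] 42.24991493136949
42 (array([ 0.1 ,  0.06, -0.  ]), array([-180.,    0.]))
43 (array([ 0.09, -0.18, -0.  ]), array([179.,  -1.]))
44 (array([ 0.09, -0.43, -0.  ]), array([178.,  -2.]))
45 (array([ 0.08, -0.67, -0.  ]), array([177.,  -3.]))
46 (array([ 0.06, -0.92, -0.  ]), array([176.,  -4.]))
47 (array([ 0.04, -1.16, -0.  ]), array([175.,  -5.]))
48 (array([ 0.02, -1.4 , -0.  ]), array([174.,  -6.]))
49 (array([-0.01, -1.65, -0.  ]), array([173.,  -7.]))
50 (array([-0.04, -1.89, -0.  ]), array([172.,  -8.]))
51 (array([-0.08, -2.13, -0.  ]), array([171.,  -9.]))
52 (array([-0.12, -2.37, -0.  ]), array([170., -10.]))
```

Call:
{"name": "apply_moves", "arguments": {"increments": [[[0,-0.15,0,-0.6],[0,-0.3,0,-1.2],[0,-0.45,0,-1.9],[0,-0.6,0,-2.6],[0,-0.75,0,-3.2],[0,-0.9,0,-3.9],[0,-1.05,0,-4.5],[-0.01,-1.2,0,-5.1],[-0.02,-1.35,0,-5.7],[-0.03,-1.45,0,-6.2]]]}}

```text
time_s: 7.63
position: [0.4971, -0.0507, 0.1117]
orientation: [-0.643, 3.072, 0.001]
force: [-0.5, -0.3, 0.5]
opening: 0.015
```

```bash
cat > s.py <<'E'
from h import *
o=robot.get_obs(); p=o["position"]; t=np.deg2rad((np.rad2deg(np.arctan2(*(p[:2]-C)[::-1]))%360)+90); F=o["force"]
print(o["time_s"],p,o["opening"],"tang",F[0]*np.cos(t)+F[1]*np.sin(t),"F",F,"ang",np.rad2deg(t)-90-A0)
E
python3 s.py; python3 -c "
from h import *
for a in (49,50,50.5,51,51.5,52): print(a,need(a,.1117))"
```

```text
7.6333 [ 0.49705223 -0.05065417  0.11172813] 0.015040718841030797 tang 0.10050572593792542 F [-0.53219278 -0.34373433  0.54172859] ang 48.35479156390568
49 (array([ 0.04, -0.16,  0.  ]), array([179.3,  -0.7]))
50 (array([ 0.03, -0.4 ,  0.  ]), array([178.3,  -1.7]))
50.5 (array([ 0.03, -0.52,  0.  ]), array([177.8,  -2.2]))
51 (array([ 0.03, -0.65,  0.  ]), array([177.3,  -2.7]))
51.5 (array([ 0.02, -0.77,  0.  ]), array([176.8,  -3.2]))
52 (array([ 0.01, -0.89,  0.  ]), array([176.3,  -3.7]))
```

I see no drag force, so I'll look before going on.

Run:
```python
from h import *
f=grab("wrist","wrist5"); a=f["image"][160:480,170:470]
g=grab("scene","scene5"); q=proj(g,np.r_[ringpt(48),.11])[0].astype(int); print(q)
b=g["image"][q[1]-80:q[1]+80,q[0]-75:q[0]+75]; b=cv2.resize(b,None,fx=2.66,fy=2.66,interpolation=cv2.INTER_CUBIC)
a=cv2.resize(a,(399,425)); b=cv2.resize(b,(399,425)); cv2.imwrite("pics/c5.png",np.hstack([a,b]))
```

```text
[310 234]
```

View pics/c5.png

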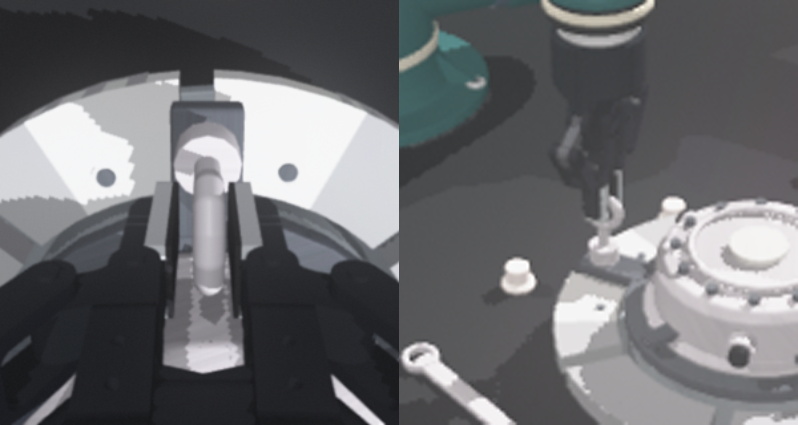

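The ring is following: the trailing (right) pad sits behind it at crop u≈230, and the ring is at u≈208. The lug is a little short of the notch gap at u≈197, and the pin is still up. I'll carry on in small steps.

Call:
{"name": "apply_moves", "arguments": {"increments": [[[0.01,-0.06,0,-0.3],[0.01,-0.12,0,-0.5],[0.02,-0.18,0,-0.7],[0.02,-0.24,0,-1],[0.03,-0.3,0,-1.3],[0.03,-0.36,0,-1.5],[0.03,-0.42,0,-1.8]]]}}

```text
time_s: 8.32
position: [0.4984, -0.0546, 0.1117]
orientation: [-0.691, 3.061, 0.001]
force: [-0.0, 1.2, 0.0]
opening: 0.0153
```

```bash
python3 s.py
```

```text
8.3167 [ 0.4984379  -0.05459806  0.11171295] 0.015323817596644917 tang -1.0675621493651728 F [-0.01482797  1.17510321  0.01022365] ang 50.061209957690664
```

```bash
cat >> s.py <<'E'
import sys
f=grab("wrist",sys.argv[1]); g=cv2.cvtColor(f["image"],cv2.COLOR_BGR2GRAY)
if len(sys.argv)>2:
    h=cv2.cvtColor(load(sys.argv[2])["image"],cv2.COLOR_BGR2GRAY); print("diff",cv2.absdiff(g,h)[260:400,300:345].mean())
print(g[330:400:5,320:336].mean(1).round().tolist())
E
python3 s.py w6 wrist5
```

```text
8.3167 [ 0.4984379  -0.05459806  0.11171295] 0.015323817596644917 tang -1.0675621493651728 F [-0.01482797  1.17510321  0.01022365] ang 50.061209957690664
diff 21.95190476190476
[172.0, 172.0, 171.0, 170.0, 148.0, 145.0, 150.0, 184.0, 117.0, 106.0, 101.0, 102.0, 119.0, 138.0]
```

Call:
{"name": "apply_moves", "arguments": {"increments": [[[0,-0.05,0,-0.2],[0,-0.1,0,-0.4],[0,-0.1,0,-0.4]]]}}

```text
time_s: 8.62
position: [0.4989, -0.0556, 0.1117]
orientation: [-0.703, 3.059, 0.001]
force: [1.0, 1.6, 0.8]
opening: 0.0153
```

```bash
python3 s.py w7 w6
```

```text
8.6167 [ 0.49892018 -0.05558853  0.11167955] 0.015315689535440298 tang -0.9993790781551427 F [1.00942163 1.60071574 0.77562959] ang 50.51216705523808
diff 3.033333333333333
[172.0, 172.0, 172.0, 170.0, 148.0, 146.0, 158.0, 186.0, 115.0, 105.0, 104.0, 101.0, 106.0, 138.0]
```

Call:
{"name": "apply_moves", "arguments": {"increments": [[[0,-0.05,0,-0.2],[0,-0.1,0,-0.4],[0,-0.1,0,-0.4]]]}}

```text
time_s: 8.92
position: [0.4994, -0.0565, 0.1117]
orientation: [-0.714, 3.056, 0.001]
force: [0.4, 0.7, 0.3]
opening: 0.0151
```

```bash
python3 s.py w8 w6
```

```text
8.9167 [ 0.49940127 -0.05654251  0.11169129] 0.01514460311585787 tang -0.4526819891579089 F [0.3965315  0.70124754 0.33219574] ang 50.94952822009242
diff 3.8514285714285714
[172.0, 172.0, 171.0, 169.0, 148.0, 145.0, 172.0, 187.0, 117.0, 101.0, 100.0, 104.0, 114.0, 138.0]
```

The ring patch changed a lot between wrist5 and w6, so I'll check whether the pin has already dropped.

Run:
```python
from h import *
ims=[load(n)["image"][160:480,220:420] for n in("wrist5","w6","w8")]
g=grab("scene","scene8")["image"][154:314,235:335]
ims.append(cv2.resize(g,(200,320),interpolation=cv2.INTER_CUBIC)); cv2.imwrite("pics/c8.png",np.hstack(ims))
```

```text
(no output)
```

View pics/c8.png

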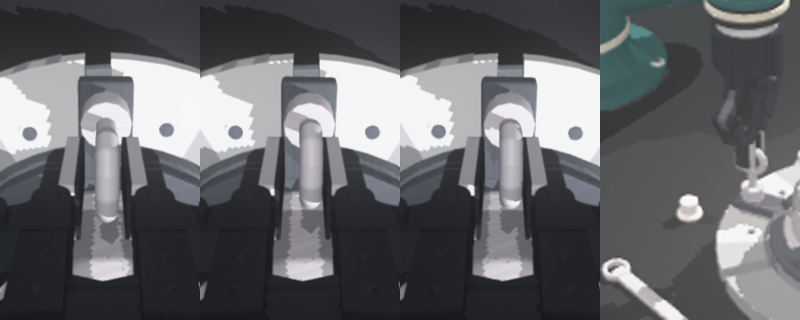

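```bash
python3 - <<'E'
from h import *
t=np.linspace(0,2*np.pi,72)
for n,a in(("wrist2",0),("wrist5",47.3),("w6",49),("w8",49.5)):
    f=load(n)
    for L in(0,.004,.009,.014):
        e=np.deg2rad(A0+a); rr=.14+.0185*np.cos(t)
        q=proj(f,np.c_[C[0]+rr*np.cos(e),C[1]+rr*np.sin(e),.114+L+.0185*np.sin(t)]); i=q[:,1].argmax(); print(n,L,q[i].round(1),end=" | ")
    print()
E
python3 s.py w9 w8
```

```text
wrist2 0 [327.5 387.5] | wrist2 0.004 [327.7 395.1] | wrist2 0.009 [327.9 405.3] | wrist2 0.014 [328.1 416.2] | 
wrist5 0 [332.8 366.2] | wrist5 0.004 [333.1 372.6] | wrist5 0.009 [333.4 381.1] | wrist5 0.014 [333.8 390.1] | 
w6 0 [332.8 367.1] | w6 0.004 [333.  373.5] | w6 0.009 [333.4 382. ] | w6 0.014 [333.7 391. ] | 
w8 0 [334.9 367.2] | w8 0.004 [335.2 373.6] | w8 0.009 [335.6 382.1] | w8 0.014 [336.  391.1] | 
9.0167 [ 0.49938705 -0.05654867  0.11169603] 0.015363210487710062 tang -1.0767322581460066 F [-0.49160072  0.95808633  0.58324215] ang 50.949205169613606
diff 0.9041269841269841
[172.0, 171.0, 172.0, 170.0, 148.0, 145.0, 172.0, 187.0, 117.0, 101.0, 100.0, 104.0, 114.0, 138.0]
```

The ring's near end moved from v≈382 in wrist5 to 368 in w6, against 367 predicted for zero lift, so the pin has dropped. I'll back the pad off the ring, check again, and then retreat.

Call:
{"name": "apply_moves", "arguments": {"increments": [[[0,0.1,0,0],[0,0.2,0,0],[0,0.3,0,0],[0,0.3,0,0],[0,0.3,0,0]]]}}

```text
time_s: 9.48
position: [0.4981, -0.0538, 0.1117]
orientation: [-0.713, 3.056, 0.0]
force: [-0.1, -0.2, -0.5]
opening: 0.0155
```

Call:
{"name": "apply_moves", "arguments": {"increments": [[[0,0,0,0],[0,0,0,0],[0,0,0,0],[0,0,0,0],[0,0,0,0]]], "fingers": 0.5}}

```text
time_s: 9.9
position: [0.498, -0.0538, 0.1117]
orientation: [-0.713, 3.056, 0.001]
force: [-0.1, 0.0, 0.0]
opening: 0.043
```

Call:
{"name": "apply_moves", "arguments": {"increments": [[[0,0,-1,0],[0,0,-2.5,0],[0,0,-4.5,0],[0,0,-6.5,0],[0,0,-8,0],[0,0,-9,0],[0,0,-9.5,0],[0,0,-9.5,0]]]}}

```text
time_s: 10.57
position: [0.4982, -0.054, 0.2075]
orientation: [-0.713, 3.055, -0.001]
force: [0.6, 0.2, -0.5]
opening: 0.0423
```

Run:
```python
from h import *
f=grab("wrist","w10"); s=grab("scene","s10"); T=grab("top","t10"); fs=load("scene0")
o=robot.get_obs(); print(o["time_s"],o["position"],o["force"],o["opening"])
t=np.linspace(0,2*np.pi,72)
for n,g,a in(("w10",f,49.7),("s0",fs,0),("s10",s,49.7),("w1",load("wrist1"),0)):
    for L in(0,.014):
        e=np.deg2rad(A0+a); rr=.14+.0185*np.cos(t)
        q=proj(g,np.c_[C[0]+rr*np.cos(e),C[1]+rr*np.sin(e),.114+L+.0185*np.sin(t)]); print(n,L,"top",q[q[:,1].argmin()].round(1),"bot",q[q[:,1].argmax()].round(1))
k=lambda im,r:cv2.resize(im[r[0]:r[1],r[2]:r[3]],(266,400),interpolation=cv2.INTER_CUBIC)
q=proj(s,np.r_[ringpt(49.7),.1])[0].astype(int); print(q); q0=proj(fs,np.r_[ringpt(0),.1])[0].astype(int);print(q0)
cv2.imwrite("pics/c10.png",np.hstack([k(f["image"],(180,360,260,380)),k(s["image"],(q[1]-30,q[1]+30,q[0]-20,q[0]+20)),k(fs["image"],(q0[1]-30,q0[1]+30,q0[0]-20,q0[0]+20))]))
```

```text
10.7167 [ 0.49747201 -0.05384061  0.20595799] [ 0.36514949 -0.52503808 -0.52692496] 0.042559402843321055
w10 0 top [326.4 215.2] bot [325.2 272.3]
w10 0.014 top [326.6 221.3] bot [325.3 281.6]
s0 0 top [348.2 208.3] bot [350.2 223.9]
s0 0.014 top [348.4 203.2] bot [350.4 218.9]
s10 0 top [308.2 227. ] bot [312.3 241.2]
s10 0.014 top [308.1 221.7] bot [312.2 236.1]
w1 0 top [321.7 224. ] bot [321.3 287.4]
w1 0.014 top [321.7 231.1] bot [321.2 298.6]
[310 239]
[348 221]
```

View pics/c10.png

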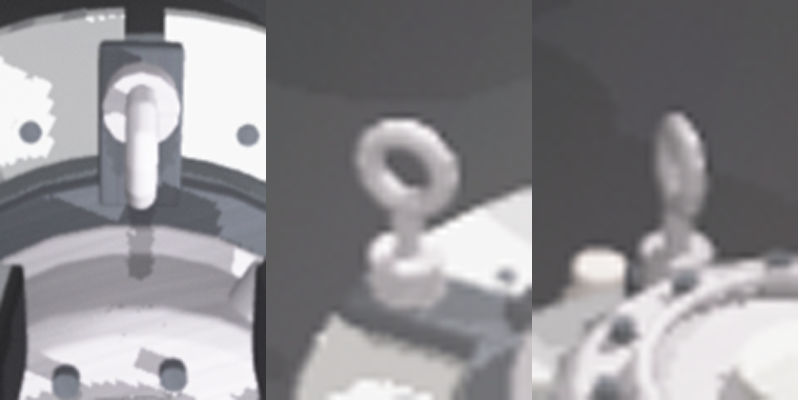

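The retreat views agree with zero lift. In the scene view the ring's top is at v≈226.7 (227.0 predicted at home, 221.7 if the pin were up on the plate). In the wrist view its near end is at v≈273.6 (272.3 against 281.6). The lug lines up with the notch and the robot is clear, so I'm handing in.

```bash
python3 -c "
from workcell import robot
print(robot.close_job())"
```

```text
the job is handed in; nothing more can be done
None
```

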